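Make up two computer build kits

TASK

Make up the two computer build kits: in the black tray, lay the red memory module flat and lengthwise in the long outline and set the white fan flat and square in the square outline; in the white tray, lay the blue memory module flat and lengthwise in the long outline and push the copper-coloured drive down into the clip until it snaps fully home. Centre each part well in its place, do not drop any part, and leave the green memory module and the silver cooler where they lie in the stock.

Things in the scene. Friction and masses are not known exactly. Their poses are not given: they have to be found in the camera images.
- mem_red_center (a point): Red memory module lying flat, 133 long (its x) x 34 wide (its y) x 8 thick mm, about 60 g, gold contacts along one long edge of its upper face; this point is its centre, z up. It lies with its long side roughly across the bench.
- mem_blue_center (a point): Blue memory module lying flat, 133 long (its x) x 34 wide (its y) x 8 thick mm, about 60 g, gold contacts along one long edge of its upper face; this point is its centre, z up. It lies with its long side roughly across the bench.
- mem_green_center (a point): Green memory module lying flat, 133 long (its x) x 34 wide (its y) x 8 thick mm, about 60 g, gold contacts along one long edge of its upper face; this point is its centre, z up. It lies with its long side roughly across the bench. It has eight black chips. A spare: leave it alone.
- fan_center (a point): White-framed case fan with grey blades, lying flat, 60 x 60 x 25 mm tall, solid enough to be gripped on any side, about 80 g; this point is its centre (half-way up), x and y along its sides, z up.
- drive_center (a point): Copper-coloured finned drive, a block 80 long (its x) x 24 wide (its y) x 14 tall mm, about 80 g; this point is its centre, z up. Lies across the bench. Pushed straight down into the clip, either way round, gripped firmly, it meets the lugs with its underside about 28 mm above the clip's origin, passes the noses at 24 mm with 5 to 15 N, then the force drops; seated, its centre is 15 mm above that origin.
- cooler_center (a point): Silver finned processor cooler on a copper base, 45 x 45 x 36 mm tall, about 250 g; this point is its centre. A spare: leave it alone.
- black_tray: Black flat, fixed kit tray, 180 (its x) x 170 (its y) mm; floor 4 mm thick, low rim 3 mm wide whose top is 10 mm above the bench. Origin at the centre of its underside, on the bench; z up. White lines on its floor: a long outline 145 (along x) x 46 mm centred at (x 0, y +40 mm), for memory, and a square outline 70 x 70 mm centred at (0, -40 mm), for the fan.
- white_tray: White flat, fixed kit tray, 180 (its x) x 170 (its y) mm; floor 4 mm thick, low rim 3 mm wide whose top is 10 mm above the bench. Origin at the centre of its underside, on the bench; z up. Dark lines on its floor: a long outline 145 (along x) x 46 mm centred at (x 0, y +40 mm), for memory; the clip is fixed at (0, -40 mm).
- clip: Snap clip in the white tray. Origin under the middle of its grey seat, 4 mm above the bench, axes as the tray's. The seat is 8 mm high, 70 (x) x 24 mm; an orange sprung lug at each x end, sloping inward from +-46 mm at its top (41 mm above the origin) to a nose at +-37 mm, which gives way outward and closes over the drive. The y sides are open: hold the drive by its long sides.
Things that resemble listed ones, but are neither listed nor needed, are in the scene too. There is more than one size of the part that bears drive_center; the job needs the smallest.

How it is judged:
At the end, for the whole second after the job is handed in: Red memory, fan (black tray) and blue memory (white tray) lie flat within 14 mm of their outlines' centres and 0.25 rad of square; drive flat on the clip's seat (3 mm in height, 8 mm along, 10 across); green memory and cooler within 30 mm of their starts; all at rest (x of mem_red_center in the frame of black_tray between -0.014 and 0.014 m and y of mem_red_center in the frame of black_tray between 0.026 and 0.054 m and z of mem_red_center in the frame of black_tray between 0.005 and 0.011 m and angle between the x axis of mem_red_center and the x axis of black_tray, either way round below 0.25 rad and x of fan_center in the frame of black_tray between -0.014 and 0.014 m and y of fan_center in the frame of black_tray between -0.054 and -0.026 m and z of fan_center in the frame of black_tray between 0.0135 and 0.0195 m and (angle between the x axis of fan_center and the x axis of black_tray, either way round below 0.25 rad or angle between the x axis of fan_center and the y axis of black_tray, either way round below 0.25 rad) and angle between fan_center's own z axis and vertical below 0.1 rad and x of mem_blue_center in the frame of white_tray between -0.014 and 0.014 m and y of mem_blue_center in the frame of white_tray between 0.026 and 0.054 m and z of mem_blue_center in the frame of white_tray between 0.005 and 0.011 m and angle between the x axis of mem_blue_center and the x axis of white_tray, either way round below 0.25 rad and x of drive_center in the frame of clip between -0.008 and 0.008 m and y of drive_center in the frame of clip between -0.01 and 0.01 m and z of drive_center in the frame of clip between 0.012 and 0.018 m and angle between the x axis of drive_center and the x axis of clip, either way round below 0.25 rad and angle between drive_center's own z axis and vertical below 0.08 rad and linear speed of each of mem_red, fan, mem_blue, drive below 0.02 m/s and distance of each of mem_green_center, cooler_center from where it was at the start of the episode below 0.03 m); the robot touches nothing.
It fails at once if the green memory module was moved more than 30 mm (it stays in the stock) (distance of mem_green_center from where it was at the start of the episode above 0.03 m).
It fails at once if the cooler was moved more than 30 mm (it stays in the stock) (distance of cooler_center from where it was at the start of the episode above 0.03 m).
It fails at once if a part was dropped (falling freely faster than 0.8 m/s, a fall of over 30 mm) ((linear speed of mem_red above 0.8 m/s and contact force between mem_red and the fingers below 0.05 N) or (linear speed of mem_blue above 0.8 m/s and contact force between mem_blue and the fingers below 0.05 N) or (linear speed of fan above 0.8 m/s and contact force between fan and the fingers below 0.05 N) or (linear speed of drive above 0.8 m/s and contact force between drive and the fingers below 0.05 N)).
It also fails if it takes over 93 s, if anything falls off the work surface, if the arm or the gripper's body presses on something with over 40 N, if the wrist force passes 120 N, or if a joint passes its speed limit or range.

ROBOT

A 6-joint arm with a two-finger parallel gripper is mounted at the origin on the work surface. World frame = base frame: x ahead of the robot, y to its left, z up, the work surface at z = 0. Lengths are in m, angles in rad, forces in N, time in s.
With the tool pointing down it reaches from about 0.275 to 0.725 m from the base axis. Payload 5.6 kg.
Tool frame: the origin (TCP) lies between the finger pads; the fingertips stand 8 mm ahead of it and the grasp point (between the pads) lies 11 mm behind it; z points along the fingers, y is the line along which they close (so a half turn about z gives the same grasp; the last joint's range is limited). The gripper opens to 85 mm and grips with 20 to 120 N. Pads are 22 mm wide; open, the fingers measure 114 mm over their backs; the gripper's body (76 mm by 85 mm) begins 54 mm behind the grasp point. The pads swing forward as they close: fully open they stand 13 mm farther back than shut.
Start: joints at [-0.873, 0.255, 0.108, 0, -1.424, -0.285], TCP at [0.221, -0.504, 0.239] pointing down, gripper open.
Joint ranges: [-2.95, 2.95], [-1.21, 1.97], [-1.09, 1.5], [-2.87, 1.71], [-2.94, -0.07], [-3.05, 3.05]. Speed limits (rad/s): [2.57, 2.57, 3.14, 3.14, 3.14, 3.14].

INTERFACE

Orientations are given as a unit quaternion [w, x, y, z].
In Python, from station import r gives the robot as it stands. The module is installed in compiled form; this text tells all that it offers.
- The arm moves only by the tool drive_tool, never from a script. Its argument "motion" is one flat list of numbers, 7 for each row, row after row: the finger opening in mm, from 0 to 85.4, then the shift along the tool's x, y, z in units of 60 mm (1.0 is 60 mm), then the turn, a rotation vector about the tool's x, y, z in units of 10 degrees (1.0 is 10 degrees). In form: [hand, x, y, z, rx, ry, rz, hand, x, y, z, rx, ry, rz, ...]. A call has exactly 10 rows; each row is the pose to reach, as a shift and turn from the pose commanded when the call began, along the tool's axes at that moment; what a row does not reach only later rows make up. A row lasts 1/8 s, in which the tool goes at most 62.5 mm and 10.7 degrees, less where a joint would pass 70% of its speed; a pose out of reach is approached as far as the arm can. A call with a gripper value outside its range is refused whole. The fingers move at their own pace and stop on an object; "squeeze" is the grip in N (left out, the last holds). Time passes only in rows, so rows that repeat a pose let the fingers close, or fill a call up. It gives the time, the measured TCP pose, the force, the opening and the grip force at its end, in the units of the state.
- r.sense(): the state, without advancing time (a new reading comes with each control period).
- r.camera(name): name is "side" or "top"; returns (picture, depth): 384x512x3 uint8, red, green, blue; 384x512 float32, m along the optical axis (not along the pixel's ray), 0 where there is no reading.
- r.get_calibration(name): a dict with "fx", "fy", "cx", "cy" (pixels), "R" (3x3) and "t" (3): a world point X has camera coordinates R X + t. Camera axes: x right, y down, z forward; pixel columns grow to the right and rows downward; lengths in m; the calibration is good to about 2 mm. A picture is of the moment at which its call begins. get_calibration takes no time and is no camera call.
- r.job_done(): hands the job in; it is judged then, once.
The state is a dict: "time_s": time; "joint_pos": joint angles; "joint_velocities": joint speeds; "joint_torque": joint torques, N m; "position": TCP position; "ee_rot": TCP orientation; "force": force on the tool from outside, world axes, zero at the start; "moment": the same for the moment, N m; "grip_width": finger opening in m; "grip_force": force on a finger pad.
Only numpy, scipy, OpenCV 4.12 (cv2) and the standard library are available. Lean on these libraries where they do the work, as an engineer would, in place of code of your own. Each camera call takes 0.05 s, during which the arm holds its last target. There are 200 camera calls.

## Working session

There is one attempt and no reset: what is moved stays moved. The work goes in short steps, Python scripts to look and compute and a tool call to move; the robot and the scene stay as the last step left them, time stands still between calls to the robot, and variables do not carry over. Pictures are saved under pics/ and viewed, at most 14 in all, crops included, and the job is handed in when it is done.

Besides the shell and the picture viewer there is one more tool, called after "Call:" by a JSON object that holds its "name" and its "arguments". drive_tool: Moves the arm, as the interface text tells. Its arguments: {"type":"object","properties":{"motion":{"type":"array"},"squeeze":{"type":"number"}},"required":["motion"]}

```bash
mkdir -p pics; python3 - <<'E'
from station import r
import cv2,numpy as np
for n in("top","side"):
    p,d=r.camera(n); cv2.imwrite(f"pics/{n}0.png",cv2.cvtColor(p,cv2.COLOR_RGB2BGR)); np.savez(f"{n}0.npz",p=p,d=d)
    c=r.get_calibration(n); print(n,c)
print(r.sense())
E
```

```text
top {'fx': 440.13394656941836, 'fy': 440.13394656941836, 'cx': 258.0372438163174, 'cy': 188.91247140407793, 'R': array([[-0.01211691, -0.99991997, -0.00363781],
       [-0.98213035,  0.0125845 , -0.18778073],
       [ 0.18781148,  0.00129748, -0.98220424]]), 't': array([-0.01352128,  0.50643899,  0.89026079])}
side {'fx': 465.5248592045479, 'fy': 465.5248592045479, 'cx': 266.76113506566617, 'cy': 198.56906018130022, 'R': array([[-0.89454402, -0.4466119 ,  0.01813285],
       [-0.33257273,  0.63792793, -0.69458141],
       [ 0.29864087, -0.62736414, -0.71918556]]), 't': array([0.44314696, 0.19990803, 0.93409189])}
{'time_s': 0.1, 'joint_pos': array([-8.73403517e-01,  2.55658979e-01,  1.07127340e-01, -3.98775546e-04,
       -1.42393369e+00, -2.84597811e-01]), 'joint_velocities': array([ 0.00011869, -0.00032082,  0.00319606,  0.00059971,  0.00014796,
        0.00041017]), 'joint_torque': array([-4.01342550e-03, -3.87601948e+01,  2.38474631e+01,  5.37794441e+00,
       -3.76914802e-03, -4.04391051e-05]), 'position': array([ 0.22050459, -0.50337982,  0.23850241]), 'ee_rot': array([-2.19552549e-04, -2.04906403e-01,  9.78781197e-01,  8.28906159e-04]), 'force': array([-0.53110747,  0.59052177,  0.2526952 ]), 'moment': array([-0.02511428, -0.01188709,  0.00164675]), 'grip_force': 0.0, 'grip_width': 0.08519603327232655}
```

View pics/top0.png

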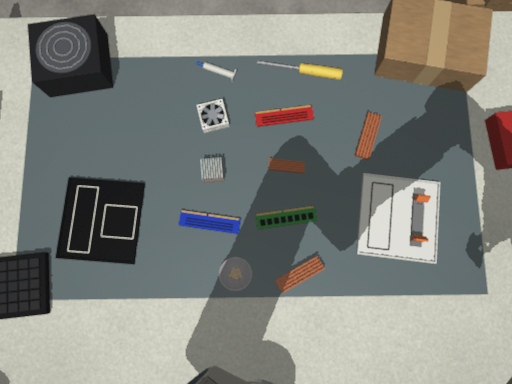

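View pics/side0.png

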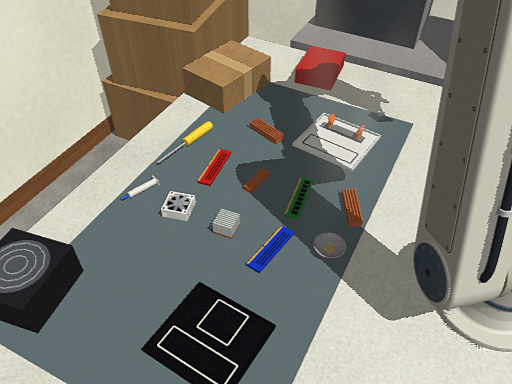

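The top view shows red at (284,116), blue at (210,222), green at (287,217), the fan at (213,115) and the cooler at (212,168). The finned bars are at (287,166), which looks smallest, (368,136) and (300,273). The black tray is at (100,220) and the white tray at (400,218), with the clip at (419,217). The side view shows the same layout, and in both trays the long outline lies on the +y side.

```bash
cat > h.py <<'E'
import cv2,numpy as np
from station import r
def cal(n): return r.get_calibration(n)
def ray(n,uv,z):
    c=cal(n); uv=np.atleast_2d(uv).astype(float)
    d=np.c_[(uv[:,0]-c['cx'])/c['fx'],(uv[:,1]-c['cy'])/c['fy'],np.ones(len(uv))]@c['R']
    o=-c['R'].T@c['t']; return o+d*((z-o[2])/d[:,2])[:,None]
def deproj(n,d,m):
    c=cal(n); v,u=np.nonzero(m&(d>0)); z=d[v,u]
    P=np.c_[(u-c['cx'])/c['fx']*z,(v-c['cy'])/c['fy']*z,z]; return (P-c['t'])@c['R']
def tri(a,b):
    L=[]
    for n,uv in(('top',a),('side',b)):
        c=cal(n);M=np.c_[c['R'],c['t']];x=(uv[0]-c['cx'])/c['fx'];y=(uv[1]-c['cy'])/c['fy']
        L+=[x*M[2]-M[0],y*M[2]-M[1]]
    v=np.linalg.svd(np.array(L))[2][-1]; return v[:3]/v[3]
def rect(P):  # centre mm, long, short, yaw of long axis deg
    (x,y),(w,h),a=cv2.minAreaRect((P[:,:2]*1000).astype(np.float32))
    if w<h: w,h,a=h,w,a+90
    return np.round([x,y,w,h,(a+90)%180-90],1)
def blobs(p,f,amin=60):
    hsv=cv2.cvtColor(p,cv2.COLOR_RGB2HSV).astype(int); m=f(*np.moveaxis(hsv,2,0)).astype(np.uint8)
    m=cv2.morphologyEx(m,cv2.MORPH_CLOSE,np.ones((5,5),np.uint8))
    k,l,s,c=cv2.connectedComponentsWithStats(m)
    return [(l==i,s[i],c[i]) for i in range(1,k) if s[i,4]>amin]
F=dict(red=lambda h,s,v:((h<4)|(h>176))&(s>190)&(v>90),blue=lambda h,s,v:(h>112)&(h<128)&(s>150),
 green=lambda h,s,v:(h>50)&(h<75)&(s>100),copper=lambda h,s,v:(h>3)&(h<14)&(s>120)&(v>50),
 white=lambda h,s,v:(s<45)&(v>165))
E
python3 - <<'E'
from h import *
for n in("top","side"):
    z=np.load(n+"0.npz");p,d=z['p'],z['d']
    for k,f in F.items():
        for m,s,c in blobs(p,f):
            if s[4]>8000: continue
            P=deproj(n,d,m)
            if not len(P): continue
            t=np.percentile(P[:,2],80)
            Q=np.nonzero(m); R=rect(ray(n,np.c_[Q[1],Q[0]],t))
            print(n,k,c.round(1),s[4],'ztop',(t*1000).round(1),np.percentile(P[:,2]*1000,[5,95]).round(1),R)
# tray outlines, top view; lines
z=np.load("top0.npz");p,d=z['p'],z['d'];g=cv2.cvtColor(p,cv2.COLOR_RGB2GRAY)
for nm,(x0,y0,x1,y1),f in(("black",(62,180,142,260),lambda g:g>110),("white",(363,178,408,258),lambda g:g<120)):
    m=np.zeros_like(g);m[y0:y1,x0:x1]=f(g[y0:y1,x0:x1]);k,l,s,c=cv2.connectedComponentsWithStats(m)
    for i in range(1,k):
        if s[i,4]>40:
            v,u=np.nonzero(l==i);print(nm,s[i],rect(ray("top",np.c_[u,v],.004)),'z',np.median(deproj("top",d,l==i)[:,2]).round(4))
a=cv2.resize(cv2.cvtColor(p,cv2.COLOR_RGB2BGR)[170:270,350:450],None,fx=5.5,fy=5.5,interpolation=cv2.INTER_CUBIC)
cv2.imwrite("pics/clip0.png",a)
E
```

```text
top red [298.8 112.1] 101 ztop 9.0 [5.3 9.9] [ 690.2 -102.1   87.1   24.2   89.2]
top blue [209.4 222.7] 763 ztop 9.6 [ 4.8 11.1] [441.9  87.9 131.9  31.9  81.2]
top green [286.1 218.2] 771 ztop 9.7 [ 4.8 11. ] [448.9 -80.5 130.9  31.1 -82.6]
top copper [283.1 109.7] 75 ztop 9.3 [ 5.2 10.5] [698.8 -78.6 128.1   4.7 -83. ]
top copper [367.8 135.5] 646 ztop 18.4 [ 8.3 20. ] [ 631.8 -268.5  107.7   32.   -18.6]
top copper [286.2 165.6] 371 ztop 14.1 [ 5.8 15.7] [565.  -83.4  76.8  25.5  82.1]
top copper [421.5 198.1] 91 ztop 42.2 [ 9.7 44.8] [ 483.1 -367.3   34.5   13.    89.3]
top copper [419.  238.3] 71 ztop 44.1 [10.3 44.9] [ 397.5 -355.5   33.4   10.8   79.8]
top copper [299.4 273.9] 710 ztop 18.5 [ 9.6 20.4] [ 327.3 -105.2  103.2   30.7  -61.4]
top white [496.7  65.4] 2593 ztop 1.1 [-3.4  2.6] [ 822.8 -571.6  260.6  101.9   -6.8]
top white [ 13.2 121.9] 6084 ztop 1.7 [-2.6  3.1] [664.  516.9 564.3 157.6   1. ]
top white [218.9  70.1] 187 ztop 16.3 [ 7.6 17.5] [798.4  68.3  75.   21.8  67.5]
top white [212.9 115.4] 366 ztop 25.6 [ 5.2 27.4] [681.7  81.3  67.4  60.5  14. ]
top white 
[... 1654 characters left out ...]
9.1 206. ] 540 ztop 23.3 [ 2.1 24.9] [678.5  88.8  79.2  69.5 -75.9]
side white [225.9 218.1] 309 ztop 35.2 [30.1 36.5] [555.6  81.8  44.6  44.4 -84.4]
side white [222.8 321.9] 214 ztop 3.8 [0.2 4.9] [446.  287.7  73.   72.7  -5.2]
side white [196.8 354.9] 338 ztop 3.9 [0.5 5.2] [452.5 368.6 149.6  51.5  -5.3]
side white [ 22.  370.2] 1345 ztop -0.1 [-3.5  1. ] [ 7.052e+02  5.360e+02  1.572e+02  5.110e+01 -1.000e-01]
black [ 67 185  32  69 368] [453.4 368.  149.7  50.7  -5.2] z 0.0046
black [100 204  38  36 274] [446.2 288.2  74.7  74.6  -5.1] z 0.0045
black [136 219   6  41 125] [406.5 243.1  87.3  10.8   2.2] z 0.0003
white [368 181  26  45 182] [ 477.1 -291.2  100.1   51.1   -7.7] z 0.004
```

View pics/clip0.png

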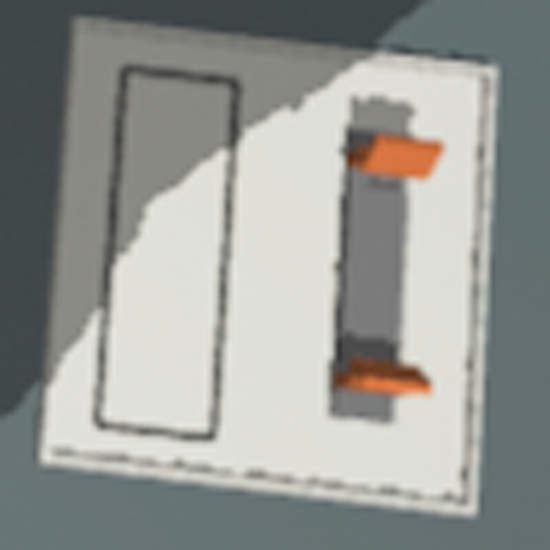

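The crop shows the white tray turned about -8°. Its long outline is at crop (168,253), which is top-view pixel (380.6,216), and the clip base is at crop (371,260), pixel (417.5,217). Next I refine the module centres and the white outline, and add the move helper.

```bash
cat >> h.py <<'E'
from scipy.spatial.transform import Rotation as Ro
def go(x,y,z,psi=None):
    """numbers for a move to TCP x,y,z (m) with tool y at yaw psi deg (mod 180); also levels the tool"""
    s=r.sense();q=s['ee_rot'];R=Ro.from_quat([q[1],q[2],q[3],q[0]]);M=R.as_matrix()
    p0=np.degrees(np.arctan2(M[1,1],M[0,1]))
    if psi is None: psi=p0
    q1=np.degrees(np.arctan2(y,x)); c=[psi+k*180 for k in range(-3,4)]
    c=[k for k in c if abs((k-180-q1+540)%360-180)<150]
    t=min(c,key=lambda k:abs((k-p0+180)%360-180)); a=np.radians(t)
    T=np.c_[[np.sin(a),-np.cos(a),0],[np.cos(a),np.sin(a),0],[0,0,-1]]
    print('shift',(M.T@(np.array([x,y,z])-s['position'])/.06).round(3),'turn',(Ro.from_matrix(M.T@T).as_rotvec(degrees=True)/10).round(3),
      'q6',round((t-180-q1+540)%360-180),'| now',s['position'].round(4),'psi',p0.round(1),'F',s['force'].round(1),'w',round(s['grip_width'],4),'gf',round(s['grip_force'],1),'t',s['time_s'])
E
python3 - <<'E'
from h import *
B=dict(red=((250,100,318,130),(195,145,235,190)),blue=((175,203,245,240),(240,220,300,275)),green=((252,200,322,234),(280,172,318,222)),drive=((266,154,308,176),(240,165,274,195)),fan=((192,94,233,135),(155,185,202,226)),cooler=((196,150,228,186),(208,203,245,240)))
for k,bb in B.items():
    C=[]
    for n,(x0,y0,x1,y1) in zip(("top","side"),bb):
        z=np.load(n+"0.npz");p,d=z['p'],z['d']
        hsv=cv2.cvtColor(p,cv2.COLOR_RGB2HSV);w=np.zeros(d.shape,bool);w[y0:y1,x0:x1]=1
        m=w&((hsv[...,1]>110)&(hsv[...,2]>50) if k not in("fan","cooler") else (hsv[...,1]<50)&(hsv[...,2]>110))
        m=cv2.morphologyEx(m.astype(np.uint8),cv2.MORPH_CLOSE,np.ones((7,7),np.uint8))
        P=deproj(n,d,m>0);t=np.percentile(P[:,2],75);c=cal(n)
        up=P[P[:,2]>t-.006] ; 
        uv=up@c['R'].T+c['t'];uv=np.c_[uv[:,0]/uv[:,2]*c['fx']+c['cx'],uv[:,1]/uv[:,2]*c['fy']+c['cy']]
        rc=cv2.minAreaRect(uv.astype(np.float32));C.append(rc[0]);print(k,n,round(t*1000,1),rect(up),rect(ray(n,uv,t)))
    print('   tri',(tri(*C)*1000).round(1))
# white outline/clip from top view
print('outline',[ray("top",[[350+u/5.5,170+v/5.5]],.004)[0].round(4)[:2] for u,v in((122,68),(240,80),(214,438),(97,425),(168,253))])
print('clip base',[ray("top",[[350+u/5.5,170+v/5.5]],.008)[0].round(4)[:2] for u,v in((350,100),(412,105),(392,422),(330,415),(371,260))])
for n in("top","side"):
    z=np.load(n+"0.npz")
    for m,s,c in blobs(z['p'],F['copper'],20):
        P=deproj(n,z['d'],m);P=P[(P[:,2]>.035)&(P[:,2]<.05)]
        if len(P)>5: print(n,'lug top',P.mean(0).round(4),P.min(0).round(4),P.max(0).round(4))
go(.4415,.089,.10,-8.8)
E
```

```text
red top 9.0 [685.8 -82.1 132.2  34.3 -83.4] [685.3 -81.8 131.9  35.2 -82.8]
red side 7.5 [685.2 -81.5 134.3  35.2 -82.8] [683.7 -78.2 137.2  36.  -82.9]
   tri [687.2 -82.5   1.9]
blue top 9.3 [443.1  87.7 132.3  34.2  80.4] [442.7  87.5 132.   34.6  80.6]
blue side 7.3 [441.7  87.7 136.4  35.2  80.7] [441.6  90.6 135.7  35.4  81.1]
   tri [444.1  88.6   0.8]
green top 9.4 [450.1 -80.6 130.7  32.5 -82.5] [450.  -80.4 130.3  32.1 -82.6]
green side 7.2 [449.7 -80.5 135.9  33.6 -82.8] [449.  -77.3 137.6  33.9 -82.9]
   tri [451.  -80.9   1.3]
drive top 13.7 [566.2 -83.4  77.1  23.5  82.5] [565.6 -83.4  77.1  24.6  82.1]
drive side 12.2 [565.9 -83.6  83.2  25.8  83.6] [564.4 -81.5  84.1  26.4  83.3]
   tri [566.2 -83.8   9.4]
fan top 21.4 [686.2  81.2  62.1  60.   13.7] [685.3  80.8  64.4  60.1  14. ]
fan side 18.2 [684.8  81.8  63.2  62.3 -75.4] [684.9  80.9  70.6  65.1 -75.2]
   tri [686.3  81.3  17. ]
cooler top 25.8 [557.5  81.   45.4  45.2   5.2] [558.3  81.6  49.2  46.2   5.2]
cooler side 29.7 [556.5  82.1  47.3  47.    4.1] [557.   81.8  53.5  49.2 -84.8]
   tri [557.5  81.4  28.6
[... 666 characters left out ...]
st recent call last):
  File "<stdin>", line 23, in <module>
  File "h.py", line 39, in go
    print('shift',(M.T@(np.array([x,y,z])-s['position'])/.06).round(3),'turn',(Ro.from_matrix(M.T@T).as_rotvec(degrees=True)/10).round(3),
                                                                               ~~~~~~~~~~~~~~^^^^^^^
  File "scipy/spatial/transform/_rotation.pyx", line 1143, in scipy.spatial.transform._rotation.Rotation.from_matrix
ValueError: Non-positive determinant (left-handed or null coordinate frame) in rotation matrix 0: [[-5.36534732e-01  8.43878234e-01 -9.00914545e-05]
 [ 8.43877082e-01  5.36533817e-01 -1.71261097e-03]
 [ 1.39689801e-03  9.94901383e-04  9.99998529e-01]].
```

```bash
sed -i 's/\[np.sin(a),-np.cos(a),0\]/[-np.sin(a),np.cos(a),0]/' h.py; python3 -c "
from h import *
go(.4425,.088,.07,-9.4)"
```

```text
shift [-7.343  7.54   2.821] turn [ 9.000e-03  4.000e-03 -5.695e+00] q6 -21 | now [ 0.2205 -0.5034  0.2385] psi 113.6 F [-0.5  0.6  0.3] w 0.0852 gf 0.0 t 0.1
```

Call:
{"name": "drive_tool", "arguments": {"motion": [46,-7.343,7.54,1.8,0,0,-5.695,46,-7.343,7.54,1.8,0,0,-5.695,46,-7.343,7.54,1.8,0,0,-5.695,46,-7.343,7.54,1.8,0,0,-5.695,46,-7.343,7.54,1.8,0,0,-5.695,46,-7.343,7.54,1.8,0,0,-5.695,46,-7.343,7.54,1.8,0,0,-5.695,46,-7.343,7.54,1.8,0,0,-5.695,46,-7.343,7.54,1.8,0,0,-5.695,46,-7.343,7.54,1.8,0,0,-5.695], "squeeze": 40}}

```text
time_s: 1.35
position: [0.4375, 0.075, 0.1336]
ee_rot: [0.0, -0.647, 0.762, -0.0]
force: [0.6, -0.9, 0.4]
grip_width: 0.0461
grip_force: 0.0
```

```bash
python3 -c "
from h import *
go(.4425,.088,.04,-9.4)"
```

```text
shift [-0.227 -0.047  1.56 ] turn [-0.001  0.     0.004] q6 -21 | now [0.4375 0.075  0.1336] psi 170.6 F [ 0.6 -0.9  0.4] w 0.0461 gf 0.0 t 1.35
```

Call:
{"name": "drive_tool", "arguments": {"motion": [44,-0.1,-0.02,0.5,0,0,0,44,-0.2,-0.04,1.1,0,0,0,44,-0.227,-0.047,1.65,0,0,0,44,-0.227,-0.047,1.65,0,0,0,44,-0.227,-0.047,1.65,0,0,0,44,-0.227,-0.047,1.65,0,0,0,44,-0.227,-0.047,1.65,0,0,0,44,-0.227,-0.047,1.65,0,0,0,44,-0.227,-0.047,1.65,0,0,0,44,-0.227,-0.047,1.65,0,0,0]}}

```text
time_s: 2.6
position: [0.4423, 0.0859, 0.035]
ee_rot: [-0.0, -0.647, 0.763, -0.0]
force: [0.3, 0.2, 0.7]
grip_width: 0.0443
grip_force: 0.0
```

```bash
python3 -c "
from h import *
go(.4425,.088,.008,-9.4)"
```

```text
shift [-0.035  0.003  0.449] turn [ 0. -0.  0.] q6 -21 | now [0.4423 0.0859 0.035 ] psi 170.6 F [0.3 0.2 0.7] w 0.0443 gf 0.0 t 2.6
```

Call:
{"name": "drive_tool", "arguments": {"motion": [44,-0.035,0,0.25,0,0,0,44,-0.035,0,0.45,0,0,0,44,-0.035,0,0.45,0,0,0,28,-0.035,0,0.45,0,0,0,28,-0.035,0,0.45,0,0,0,28,-0.035,0,0.45,0,0,0,28,-0.035,0,0.45,0,0,0,28,-0.035,0,0.45,0,0,0,28,-0.035,0,0.45,0,0,0,28,-0.035,0,0.45,0,0,0]}}

```text
time_s: 3.85
position: [0.4428, 0.088, 0.0081]
ee_rot: [0.0, -0.647, 0.763, -0.0]
force: [-1.0, 0.5, 4.1]
grip_width: 0.0326
grip_force: 40.2
```

```bash
python3 -c "
from h import *
go(.4515,-.2895,.10,82.2)"
```

```text
shift [ 6.183 -1.171 -1.532] turn [-1.00e-03  1.00e-03  8.84e+00] q6 -65 | now [0.4428 0.088  0.0081] psi 170.6 F [-1.   0.5  4.1] w 0.0326 gf 40.2 t 3.85
```

Call:
{"name": "drive_tool", "arguments": {"motion": [28,0,0,-0.5,0,0,0,28,0,0,-1.0,0,0,0,28,0.7,-0.13,-1.53,0,0,1,28,1.5,-0.3,-1.53,0,0,2,28,2.3,-0.44,-1.53,0,0,3.1,28,3.1,-0.6,-1.53,0,0,4.2,28,3.9,-0.75,-1.53,0,0,5.2,28,4.7,-0.9,-1.53,0,0,6.3,28,5.5,-1.05,-1.53,0,0,7.4,28,6.183,-1.171,-1.53,0,0,8.4]}}

```text
time_s: 5.1
position: [0.451, -0.2912, 0.0992]
ee_rot: [-0.0, 0.033, 0.999, 0.0]
force: [2.0, 0.7, -0.5]
grip_width: 0.0327
grip_force: 40.1
```

```bash
python3 - <<'E'
from h import *
go(.4515,-.2895,.03,82.2)
p,d=r.camera("side");cv2.imwrite("pics/s1.png",cv2.cvtColor(p,cv2.COLOR_RGB2BGR))
E
```

```text
shift [-0.007  0.029  1.153] turn [ 0.002 -0.003  0.401] q6 -65 | now [ 0.451  -0.2912  0.0992] psi 86.2 F [ 2.   0.7 -0.5] w 0.0327 gf 40.1 t 5.1
```

View pics/s1.png

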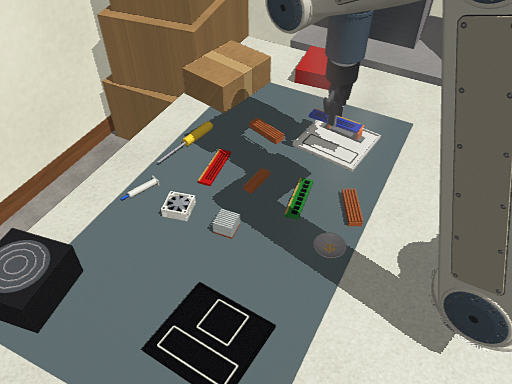

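The blue module is held level over the white tray at about (335,122).

Call:
{"name": "drive_tool", "arguments": {"motion": [28,0,0.03,0.5,0,0,0.4,28,0,0.03,1.0,0,0,0.4,28,0,0.03,1.3,0,0,0.4,28,0,0.03,1.44,0,0,0.4,28,0,0.03,1.44,0,0,0.4,28,0,0.03,1.44,0,0,0.4,40,0,0.03,1.44,0,0,0.4,44,0,0.03,1.44,0,0,0.4,44,0,0.03,1.2,0,0,0.4,44,0,0.03,0.4,0,0,0.4]}}

```text
time_s: 6.4
position: [0.4498, -0.2871, 0.0751]
ee_rot: [-0.003, 0.065, 0.998, 0.001]
force: [1.0, -0.2, 0.8]
grip_width: 0.0439
grip_force: 0.0
```

```bash
python3 -c "
from h import *
go(.566,-.0835,.06,-7.5)"
```

```text
shift [-1.484  3.614  0.248] turn [ 0.029 -0.018 -8.991] q6 1 | now [ 0.4498 -0.2871  0.0751] psi 82.6 F [ 1.  -0.2  0.8] w 0.0439 gf 0.0 t 6.4
```

Call:
{"name": "drive_tool", "arguments": {"motion": [34,0,0,-0.3,0,0,-0.5,34,-0.37,0.9,-0.3,0,0,-1.5,34,-0.74,1.8,-0.3,0,0,-2.5,34,-1.1,2.7,-0.2,0,0,-3.5,34,-1.484,3.614,0,0,0,-4.5,34,-1.484,3.614,0,0,0,-5.5,34,-1.484,3.614,0.2,0,0,-6.5,34,-1.484,3.614,0.3,0,0,-7.5,34,-1.484,3.614,0.3,0,0,-8.5,34,-1.484,3.614,0.4,0,0,-9]}}

```text
time_s: 7.65
position: [0.5685, -0.0842, 0.0532]
ee_rot: [0.001, -0.662, 0.75, -0.001]
force: [0.3, 0.2, 0.0]
grip_width: 0.034
grip_force: 0.0
```

```bash
python3 -c "
from h import *
go(.566,-.0835,.0095,-7.5)
p,d=r.camera('top');cv2.imwrite('pics/t1.png',cv2.resize(cv2.cvtColor(p,cv2.COLOR_RGB2BGR)[100:280,200:460],None,fx=3,fy=3))"
```

```text
shift [-0.006  0.044  0.728] turn [-0.012  0.001  0.034] q6 1 | now [ 0.5685 -0.0842  0.0532] psi 172.8 F [0.3 0.2 0. ] w 0.034 gf 0.0 t 7.65
```

View pics/t1.png

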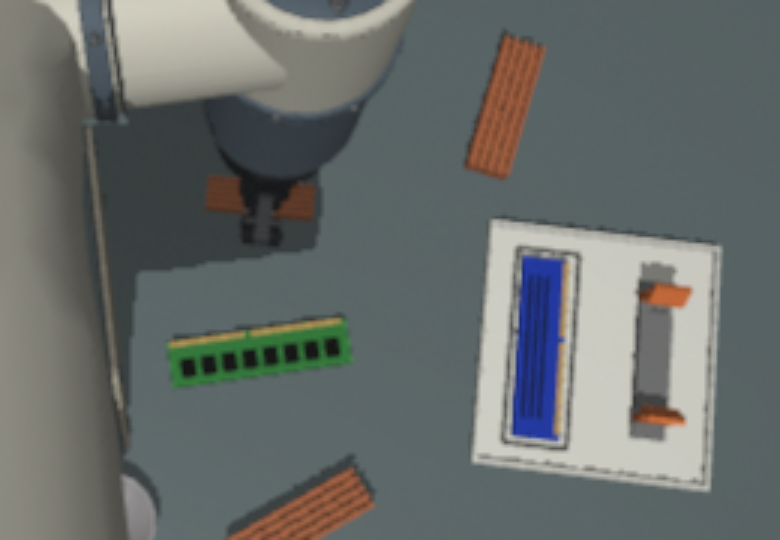

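Blue lies centred in its outline at crop (541,347), and the gripper straddles the small drive at crop (262,200). I go down and grip firmly.

Call:
{"name": "drive_tool", "arguments": {"motion": [34,-0.006,0.044,0.4,0,0,0.03,34,-0.006,0.044,0.73,0,0,0.03,34,-0.006,0.044,0.73,0,0,0.03,34,-0.006,0.044,0.73,0,0,0.03,16,-0.006,0.044,0.73,0,0,0.03,16,-0.006,0.044,0.73,0,0,0.03,16,-0.006,0.044,0.73,0,0,0.03,16,-0.006,0.044,0.73,0,0,0.03,16,-0.006,0.044,0.73,0,0,0.03,16,-0.006,0.044,0.73,0,0,0.03], "squeeze": 100}}

```text
time_s: 8.95
position: [0.5656, -0.0834, 0.0091]
ee_rot: [0.0, -0.658, 0.753, -0.0]
force: [-0.3, 1.2, 5.5]
grip_width: 0.0209
grip_force: 98.9
```

```bash
python3 -c "
from h import *
go(.441,-.368,.095,82.2)"
```

```text
shift [ 4.978  1.422 -1.435] turn [-7.00e-03 -6.00e-03 -8.99e+00] q6 122 | now [ 0.5656 -0.0834  0.0091] psi 172.3 F [-0.3  1.2  5.5] w 0.0209 gf 98.9 t 8.95
```

Call:
{"name": "drive_tool", "arguments": {"motion": [16,0,0,-0.5,0,0,0,16,0,0,-1.0,0,0,0,16,0.6,0.18,-1.43,0,0,1,16,1.2,0.36,-1.43,0,0,2,16,1.9,0.54,-1.43,0,0,3.1,16,2.5,0.72,-1.43,0,0,4.2,16,3.2,0.9,-1.43,0,0,5.2,16,3.8,1.1,-1.43,0,0,6.3,16,4.4,1.27,-1.43,0,0,7.4,16,4.978,1.422,-1.43,0,0,8.4]}}

```text
time_s: 10.2
position: [0.4397, -0.369, 0.0937]
ee_rot: [-0.0, 0.018, 1.0, 0.0]
force: [0.5, 0.0, -1.1]
grip_width: 0.0209
grip_force: 98.2
```

Call:
{"name": "drive_tool", "arguments": {"motion": [16,0,0,0,0,0,0.61,16,0,0,0,0,0,0.61,16,0,0,0.2,0,0,0.61,16,0,0,0.3,0,0,0.61,16,0,0,0.4,0,0,0.61,16,0,0,0.4,0,0,0.61,16,0,0,0.4,0,0,0.61,16,0,0,0.4,0,0,0.61,16,0,0,0.4,0,0,0.61,16,0,0,0.4,0,0,0.61]}}

```text
time_s: 11.45
position: [0.4406, -0.368, 0.0698]
ee_rot: [0.0, 0.068, 0.998, -0.0]
force: [-0.1, -0.4, -1.0]
grip_width: 0.021
grip_force: 98.3
```

```bash
python3 - <<'E'
from h import *
go(.441,-.368,.05,82.2)
for n in("side","top"):
    p,d=r.camera(n);b=(slice(80,190),slice(280,390)) if n=="side" else (slice(150,270),slice(340,460))
    cv2.imwrite(f"pics/{n}2.png",cv2.resize(cv2.cvtColor(p,cv2.COLOR_RGB2BGR)[b],None,fx=5,fy=5,interpolation=cv2.INTER_CUBIC))
    for m,s,c in blobs(p,F['copper'],15):
        P=deproj(n,d,m);P=P[(P[:,2]>.028)&(P[:,2]<.2)&(P[:,1]<-.3)&(P[:,0]<.6)&(P[:,0]>.3)]
        if len(P)>5: print(n,c.round(),P.mean(0).round(4),P.min(0).round(4),P.max(0).round(4),rect(P))
E
```

```text
shift [-0.006  0.001  0.33 ] turn [-0.     0.001  0.   ] q6 -58 | now [ 0.4406 -0.368   0.0698] psi 82.2 F [-0.1 -0.4 -1. ] w 0.021 gf 98.3 t 11.45
side [334. 116.] [ 0.4741 -0.3669  0.0547] [ 0.4558 -0.3875  0.0282] [ 0.4904 -0.3546  0.0758] [ 471.6 -370.9   35.9   29.3   -8.4]
side [357. 122.] [ 0.4111 -0.3622  0.0648] [ 0.3914 -0.378   0.0281] [ 0.4336 -0.3477  0.0763] [ 413.4 -362.7   42.2   27.8   -5.8]
```

View pics/side2.png

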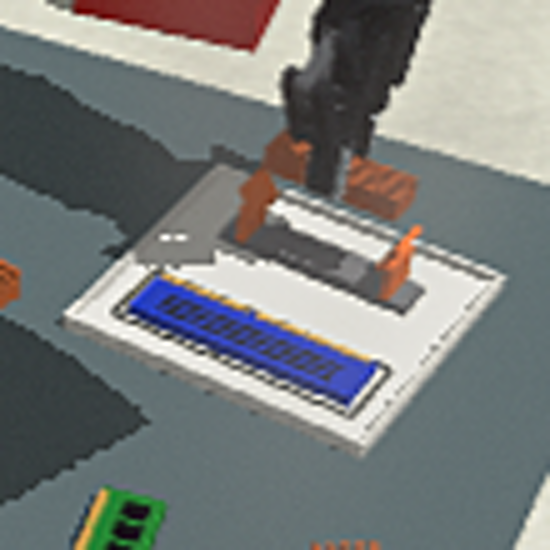

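The side crop shows the drive held level above the clip: its ends are at crop (270,155) and (415,190), and the lugs at (255,200) and (400,260). I check the drive's centring along the clip, using only points above the lugs.

```bash
python3 - <<'E'
from h import *
for n in("side","top"):
    p,d=r.camera(n);c=np.radians(-7.8);Q=[]
    for m,s,_ in blobs(p,F['copper'],10):
        P=deproj(n,d,m);P=P[(P[:,2]>.055)&(P[:,2]<.1)&(P[:,1]<-.3)&(P[:,0]<.6)&(P[:,0]>.3)]
        Q+=list(P)
    if len(Q)>5:
        Q=(np.array(Q)-[.441,-.368,0]);l=Q[:,:2]@np.array([[np.cos(c),-np.sin(c)],[np.sin(c),np.cos(c)]])
        print(n,len(Q),np.percentile(l,[1,99],axis=0).round(4).tolist(),np.percentile(Q[:,2],[2,98]).round(4))
E
```

```text
side 142 [[-0.0427, -0.012], [0.0358, 0.0155]] [0.0611 0.0749]
```

Call:
{"name": "drive_tool", "arguments": {"motion": [16,-0.045,0,0.2,0,0,0,16,-0.045,0,0.35,0,0,0,16,-0.045,0,0.45,0,0,0,16,-0.045,0,0.52,0,0,0,16,-0.045,0,0.58,0,0,0,16,-0.045,0,0.64,0,0,0,16,-0.045,0,0.7,0,0,0,16,-0.045,0,0.76,0,0,0,16,-0.045,0,0.81,0,0,0,16,-0.045,0,0.81,0,0,0]}}

```text
time_s: 12.9
position: [0.4432, -0.3684, 0.0211]
ee_rot: [-0.0, 0.068, 0.998, -0.0]
force: [-0.2, 0.0, 0.8]
grip_width: 0.0208
grip_force: 98.4
```

Call:
{"name": "drive_tool", "arguments": {"motion": [16,0,0,0.01,0,0,0,16,0,0,0.02,0,0,0,16,0,0,0.03,0,0,0,16,0,0,0.03,0,0,0,16,0,0,0.03,0,0,0,16,0,0,0.03,0,0,0,16,0,0,0.03,0,0,0,16,0,0,0.03,0,0,0,16,0,0,0.03,0,0,0,16,0,0,0.03,0,0,0]}}

```text
time_s: 14.15
position: [0.4432, -0.3684, 0.021]
ee_rot: [0.0, 0.068, 0.998, -0.0]
force: [-3.9, 5.5, 13.4]
grip_width: 0.0213
grip_force: 100.1
```

Call:
{"name": "drive_tool", "arguments": {"motion": [16,0,0,-0.03,0,0,0,26,0,0,-0.03,0,0,0,34,0,0,-0.03,0,0,0,34,0,0,-0.03,0,0,0,34,0,0,-0.4,0,0,0,34,0,0,-1.0,0,0,0,34,0,0,-1.6,0,0,0,34,0,0,-1.6,0,0,0,34,0,0,-1.6,0,0,0,34,0,0,-1.6,0,0,0]}}

```text
time_s: 15.4
position: [0.4426, -0.368, 0.1141]
ee_rot: [-0.001, 0.068, 0.998, 0.001]
force: [0.4, 0.1, -0.7]
grip_width: 0.034
grip_force: 0.0
```

```bash
python3 -c "
from h import *
go(.6855,-.082,.06,7)"
```

```text
shift [-3.365  5.271  0.898] turn [ 1.5000e-02 -4.0000e-03 -1.0481e+01] q6 14 | now [ 0.4426 -0.368   0.1141] psi 82.2 F [ 0.4  0.1 -0.7] w 0.034 gf 0.0 t 15.4
```

Call:
{"name": "drive_tool", "arguments": {"motion": [44,-0.34,0.53,0,0,0,-1.05,44,-0.68,1.06,0,0,0,-2.1,44,-1.0,1.6,0,0,0,-3.15,44,-1.35,2.1,0,0,0,-4.2,44,-1.7,2.65,0,0,0,-5.25,44,-2.0,3.2,0.1,0,0,-6.3,44,-2.4,3.75,0.3,0,0,-7.35,44,-2.8,4.3,0.5,0,0,-8.4,44,-3.1,4.8,0.7,0,0,-9.45,44,-3.365,5.271,0.9,0,0,-10.48]}}

```text
time_s: 16.65
position: [0.6864, -0.0814, 0.0594]
ee_rot: [0.001, 0.751, -0.66, -0.001]
force: [0.6, -1.4, 1.0]
grip_width: 0.044
grip_force: 0.0
```

```bash
python3 - <<'E'
from h import *
go(.6855,-.082,.03,7)
p,d=r.camera("side")
m=np.zeros(d.shape,bool);m[95:150,305:375]=1
hsv=cv2.cvtColor(p,cv2.COLOR_RGB2HSV);m&=(hsv[...,0]<14)&(hsv[...,1]>110)
P=deproj("side",d,m)-[.441,-.368,.004];c=np.radians(-7.8);l=P[:,:2]@np.array([[np.cos(c),-np.sin(c)],[np.sin(c),np.cos(c)]])
k=(abs(l[:,0])<30e-3);print('drive top z',np.percentile(P[k,2],[5,50,80,95]).round(4),np.percentile(l[k,1],[2,98]).round(4))
cv2.imwrite("pics/s3.png",cv2.resize(cv2.cvtColor(p,cv2.COLOR_RGB2BGR)[85:180,285:395],None,fx=6,fy=6,interpolation=cv2.INTER_CUBIC))
E
```

```text
shift [0.009 0.014 0.491] turn [0.013 0.001 0.036] q6 14 | now [ 0.6864 -0.0814  0.0594] psi -172.6 F [ 0.6 -1.4  1. ] w 0.044 gf 0.0 t 16.65
drive top z [0.0096 0.0191 0.0206 0.0222] [-0.0114  0.0145]
```

View pics/s3.png

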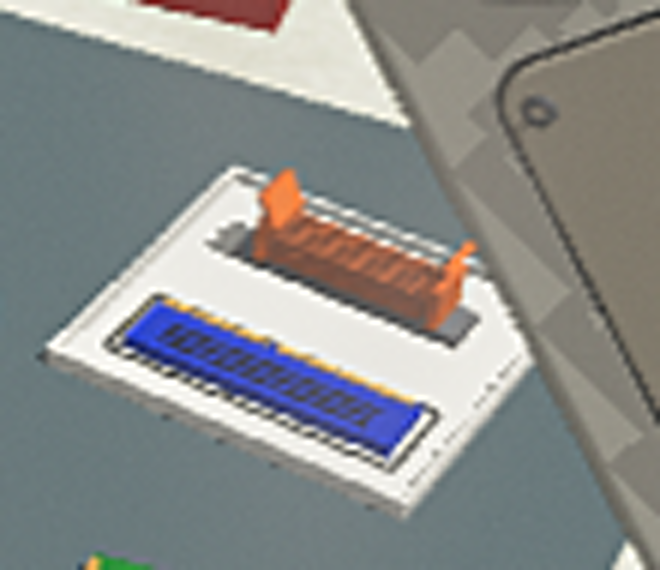

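The drive sits in the clip at crop (355,265). Its top measures about 21-22 mm above the clip origin, so it is home. Next is red.

Call:
{"name": "drive_tool", "arguments": {"motion": [44,0.01,0.014,0.4,0,0,0.03,44,0.01,0.014,0.7,0,0,0.03,44,0.01,0.014,0.855,0,0,0.03,44,0.01,0.014,0.855,0,0,0.03,28,0.01,0.014,0.855,0,0,0.03,28,0.01,0.014,0.855,0,0,0.03,28,0.01,0.014,0.855,0,0,0.03,28,0.01,0.014,0.855,0,0,0.03,28,0.01,0.014,0.855,0,0,0.03,28,0.01,0.014,0.855,0,0,0.03], "squeeze": 40}}

```text
time_s: 17.95
position: [0.6859, -0.0832, 0.0108]
ee_rot: [-0.0, 0.747, -0.664, 0.001]
force: [-0.5, 0.9, 5.8]
grip_width: 0.0324
grip_force: 40.3
```

```bash
python3 -c "
from h import *
go(.453,.368,.10,84.8)"
```

```text
shift [-7.922  2.975 -1.493] turn [-4.000e-03 -7.000e-03 -7.808e+00] q6 46 | now [ 0.6859 -0.0832  0.0108] psi -173.3 F [-0.5  0.9  5.8] w 0.0324 gf 40.3 t 17.95
```

Call:
{"name": "drive_tool", "arguments": {"motion": [28,0,0,-0.5,0,0,0,28,0,0,-1.0,0,0,0,28,-0.6,0.2,-1.6,0,0,-0.6,28,-1.5,0.56,-1.6,0,0,-1.5,28,-2.4,0.9,-1.6,0,0,-2.4,28,-3.3,1.24,-1.6,0,0,-3.3,28,-4.2,1.58,-1.6,0,0,-4.2,28,-5.1,1.92,-1.6,0,0,-5.1,28,-6.0,2.25,-1.6,0,0,-6.0,28,-6.9,2.6,-1.6,0,0,-7.0]}}

```text
time_s: 19.2
position: [0.4808, 0.3112, 0.1055]
ee_rot: [0.0, 0.994, -0.113, -0.0]
force: [0.8, 0.2, -0.8]
grip_width: 0.0322
grip_force: 39.9
```

```bash
python3 -c "
from h import *
go(.453,.368,.04,84.8)"
```

```text
shift [-0.663 -0.819  1.091] turn [ 0.003  0.004 -0.779] q6 46 | now [0.4808 0.3112 0.1055] psi -103.0 F [ 0.8  0.2 -0.8] w 0.0322 gf 39.9 t 19.2
```

Call:
{"name": "drive_tool", "arguments": {"motion": [28,-0.33,-0.41,0.1,0,0,-0.78,28,-0.663,-0.819,0.4,0,0,-0.78,28,-0.663,-0.819,0.9,0,0,-0.78,28,-0.663,-0.819,1.1,0,0,-0.78,28,-0.663,-0.819,1.1,0,0,-0.78,28,-0.663,-0.819,1.1,0,0,-0.78,28,-0.663,-0.819,1.1,0,0,-0.78,28,-0.663,-0.819,1.1,0,0,-0.78,28,-0.663,-0.819,1.1,0,0,-0.78,28,-0.663,-0.819,1.1,0,0,-0.78]}}

```text
time_s: 20.45
position: [0.4548, 0.3668, 0.0401]
ee_rot: [-0.0, 0.999, -0.048, 0.0]
force: [-0.9, -0.4, -0.8]
grip_width: 0.0324
grip_force: 39.9
```

```bash
python3 - <<'E'
from h import *
go(.453,.368,.014,84.8)
p,d=r.camera("side");cv2.imwrite("pics/s4.png",cv2.resize(cv2.cvtColor(p,cv2.COLOR_RGB2BGR)[264:384,100:300],None,fx=4,fy=4,interpolation=cv2.INTER_CUBIC))
E
```

```text
shift [-0.032 -0.017  0.436] turn [-0.001 -0.    -0.03 ] q6 46 | now [0.4548 0.3668 0.0401] psi -95.5 F [-0.9 -0.4 -0.8] w 0.0324 gf 39.9 t 20.45
```

View pics/s4.png

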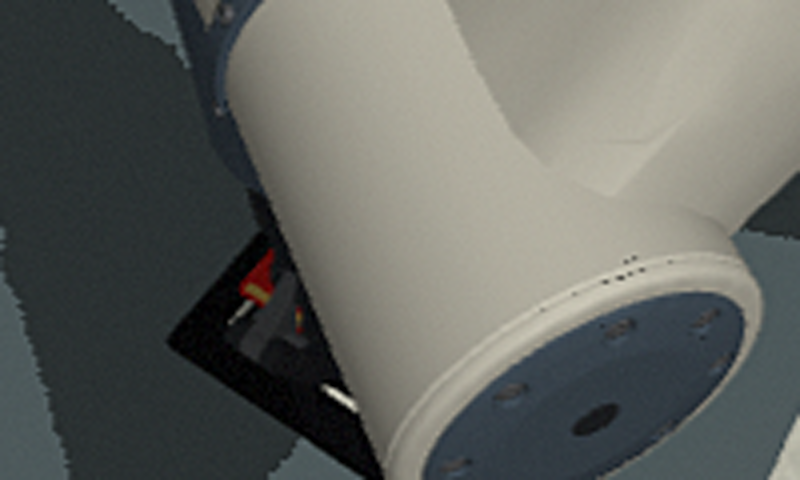

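The arm mostly hides the module here; its red end shows at crop (258,280), over the outline. I lower it and watch the force.

Call:
{"name": "drive_tool", "arguments": {"motion": [28,-0.03,-0.017,0.2,0,0,-0.03,28,-0.03,-0.017,0.36,0,0,-0.03,28,-0.03,-0.017,0.42,0,0,-0.03,28,-0.03,-0.017,0.44,0,0,-0.03,28,-0.03,-0.017,0.44,0,0,-0.03,28,-0.03,-0.017,0.44,0,0,-0.03,28,-0.03,-0.017,0.44,0,0,-0.03,28,-0.03,-0.017,0.44,0,0,-0.03,28,-0.03,-0.017,0.44,0,0,-0.03,28,-0.03,-0.017,0.44,0,0,-0.03]}}

```text
time_s: 21.75
position: [0.4523, 0.3673, 0.0148]
ee_rot: [0.001, 0.999, -0.045, -0.0]
force: [-7.4, -3.1, 13.0]
grip_width: 0.0324
grip_force: 41.4
```

Contact is at 14.8 mm, as expected. I release and lift.

Call:
{"name": "drive_tool", "arguments": {"motion": [28,0,0,-0.02,0,0,0,38,0,0,-0.02,0,0,0,44,0,0,-0.02,0,0,0,44,0,0,-0.03,0,0,0,44,0,0,-0.4,0,0,0,44,0,0,-1.0,0,0,0,44,0,0,-1.5,0,0,0,60,0,0,-1.5,0,0,0,76,0,0,-1.5,0,0,0,76,0,0,-1.5,0,0,0]}}

```text
time_s: 23.0
position: [0.4526, 0.3675, 0.1024]
ee_rot: [0.001, 0.999, -0.045, -0.001]
force: [0.6, 0.9, 0.1]
grip_width: 0.076
grip_force: 0.0
```

```bash
python3 -c "
from h import *
go(.6855,.0813,.08,14)"
```

```text
shift [4.299 4.397 0.376] turn [0.014 0.    7.079] q6 7 | now [0.4526 0.3675 0.1024] psi -95.2 F [0.6 0.9 0.1] w 0.076 gf 0.0 t 23.0
```

Call:
{"name": "drive_tool", "arguments": {"motion": [76,0.6,0.6,0,0,0,0.8,76,1.2,1.2,0,0,0,1.6,76,1.8,1.84,0,0,0,2.4,76,2.4,2.45,0,0,0,3.2,76,3.0,3.07,0,0,0,4.1,76,3.6,3.68,0,0,0,5.0,76,4.299,4.397,0.1,0,0,6.0,76,4.299,4.397,0.3,0,0,7.08,76,4.299,4.397,0.37,0,0,7.08,76,4.299,4.397,0.37,0,0,7.08]}}

```text
time_s: 24.25
position: [0.6855, 0.0824, 0.0808]
ee_rot: [0.001, 0.789, -0.614, -0.0]
force: [1.1, -0.5, 0.6]
grip_width: 0.0758
grip_force: 0.0
```

```bash
python3 - <<'E'
from h import *
go(.6855,.0813,.010,14)
p,d=r.camera("top")
m=np.zeros(d.shape,bool);m[180:262,58:145]=1
hsv=cv2.cvtColor(p,cv2.COLOR_RGB2HSV);m&=(hsv[...,1]>130)&(hsv[...,2]>60)&((hsv[...,0]<30)|(hsv[...,0]>175))
P=deproj("top",d,m)
if len(P): print(len(P),rect(P),np.median(P[:,2]))
cv2.imwrite("pics/t5.png",cv2.resize(cv2.cvtColor(p,cv2.COLOR_RGB2BGR)[80:280,40:300],None,fx=3,fy=3))
E
```

```text
shift [0.017 0.002 1.179] turn [ 0.009 -0.001  0.026] q6 7 | now [0.6855 0.0824 0.0808] psi -165.7 F [ 1.1 -0.5  0.6] w 0.0758 gf 0.0 t 24.25
```

View pics/t5.png

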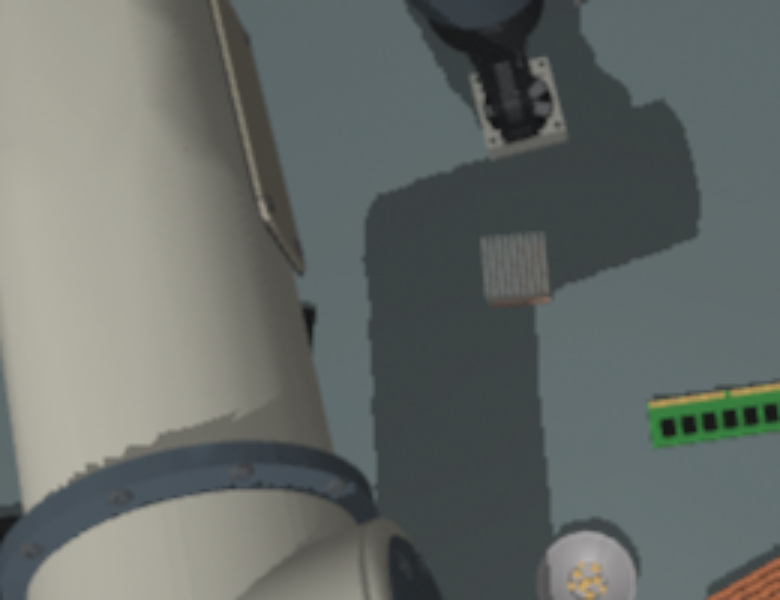

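The fan is under the gripper at crop (517,105). The arm hides the black tray.

Call:
{"name": "drive_tool", "arguments": {"motion": [76,0.017,0,0.4,0,0,0.03,76,0.017,0,0.8,0,0,0.03,76,0.017,0,1.1,0,0,0.03,76,0.017,0,1.18,0,0,0.03,54,0.017,0,1.18,0,0,0.03,54,0.017,0,1.18,0,0,0.03,54,0.017,0,1.18,0,0,0.03,54,0.017,0,1.18,0,0,0.03,54,0.017,0,1.18,0,0,0.03,54,0.017,0,1.18,0,0,0.03]}}

```text
time_s: 25.55
position: [0.6867, 0.081, 0.0114]
ee_rot: [-0.0, 0.786, -0.618, 0.0]
force: [-1.2, 1.4, 4.9]
grip_width: 0.0593
grip_force: 46.6
```

```bash
python3 -c "
from h import *
go(.446,.288,.10,-5.2)"
```

```text
shift [-4.302  3.078 -1.481] turn [-7.000e-03  1.000e-03  1.891e+00] q6 -38 | now [0.6867 0.081  0.0114] psi -166.3 F [-1.2  1.4  4.9] w 0.0593 gf 46.6 t 25.55
```

Gripped at 59 mm. Lift and carry.

Call:
{"name": "drive_tool", "arguments": {"motion": [54,0,0,-0.5,0,0,0,54,0,0,-1.0,0,0,0,54,0,0,-1.5,0,0,0.2,54,-0.7,0.5,-1.5,0,0,0.4,54,-1.4,1.0,-1.5,0,0,0.7,54,-2.1,1.5,-1.5,0,0,1.0,54,-2.8,2.0,-1.5,0,0,1.3,54,-3.5,2.5,-1.5,0,0,1.6,54,-4.1,2.93,-1.5,0,0,1.89,54,-4.302,3.078,-1.5,0,0,1.89]}}

```text
time_s: 26.8
position: [0.4439, 0.2889, 0.1003]
ee_rot: [-0.0, -0.675, 0.738, 0.0]
force: [0.6, 0.0, -0.3]
grip_width: 0.0594
grip_force: 45.9
```

```bash
python3 -c "
from h import *
go(.446,.288,.016,-5.2)"
```

```text
shift [ 0.012 -0.036  1.405] turn [ 0.004 -0.002  0.012] q6 -38 | now [0.4439 0.2889 0.1003] psi 174.9 F [ 0.6  0.  -0.3] w 0.0594 gf 45.9 t 26.8
```

Call:
{"name": "drive_tool", "arguments": {"motion": [54,0,-0.01,0.4,0,0,0,54,0,-0.01,0.9,0,0,0,54,0,-0.01,1.2,0,0,0,54,0,-0.01,1.32,0,0,0,54,0,-0.01,1.38,0,0,0,54,0,-0.01,1.41,0,0,0,54,0,-0.01,1.43,0,0,0,54,0,-0.01,1.43,0,0,0,54,0,-0.01,1.43,0,0,0,54,0,-0.01,1.43,0,0,0]}}

```text
time_s: 28.05
position: [0.4467, 0.2882, 0.0153]
ee_rot: [0.001, -0.674, 0.738, -0.0]
force: [0.0, 1.3, 3.2]
grip_width: 0.0598
grip_force: 46.3
```

Contact is at the expected height. I release, lift clear and swing aside for a check.

Call:
{"name": "drive_tool", "arguments": {"motion": [60,0,0,0,0,0,0,66,0,0,0,0,0,0,72,0,0,0,0,0,0,72,0,0,0,0,0,0,72,0,0,-0.4,0,0,0,72,0,0,-1.0,0,0,0,72,0,0,-1.8,0,0,0,72,0.6,0,-2.5,0,0,0,72,1.5,0,-2.5,0,0,0,72,2.4,0,-2.5,0,0,0]}}

```text
time_s: 29.3
position: [0.4331, 0.1433, 0.1654]
ee_rot: [0.001, -0.675, 0.738, -0.0]
force: [0.9, 0.1, 0.3]
grip_width: 0.0721
grip_force: 0.0
```

Call:
{"name": "drive_tool", "arguments": {"motion": [72,0.8,0,0,0,0,0,72,1.6,0,0,0,0,0,72,2.4,0,0,0,0,0,72,3.2,0,0,0,0,0,72,3.5,0,0,0,0,0,72,3.5,0,0,0,0,0,72,3.5,0,0,0,0,0,72,3.5,0,0,0,0,0,72,3.5,0,0,0,0,0,72,3.5,0,0,0,0,0]}}

```text
time_s: 30.55
position: [0.4144, -0.0643, 0.1648]
ee_rot: [-0.0, -0.675, 0.738, 0.0]
force: [-0.5, -0.2, -0.2]
grip_width: 0.0716
grip_force: 0.0
```

```bash
python3 - <<'E'
from h import *
p,d=r.camera("top");hsv=cv2.cvtColor(p,cv2.COLOR_RGB2HSV);h,s,v=[hsv[...,i] for i in range(3)]
def rep(nm,m,box,ref,yaw,zmin):
    w=np.zeros(d.shape,bool);x0,y0,x1,y1=box;w[y0:y1,x0:x1]=1
    P=deproj("top",d,w&m);P=P[P[:,2]>zmin]
    if len(P)<20: print(nm,len(P));return
    R=rect(P);c=np.radians(yaw);e=R[:2]/1000-ref
    print(nm,R,'z',np.percentile(P[:,2],[50,90]).round(4),'err mm',((np.array([[np.cos(c),np.sin(c)],[-np.sin(c),np.cos(c)]])@e)*1000).round(1))
sat=(s>110)&(v>50)
rep('red',sat&((h<30)|(h>175)),(60,178,100,262),[.453,.368],-5.2,.004)
rep('fan',(v>110),(95,195,145,245),[.446,.288],-5.2,.018)
rep('blue',sat,(362,175,402,256),[.4515,-.2895],-7.8,.004)
rep('green',sat,(252,200,322,234),[.450,-.0805],0,.0)
cv2.imwrite("pics/t6.png",cv2.resize(cv2.cvtColor(p,cv2.COLOR_RGB2BGR)[90:290,50:450],None,fx=2,fy=2))
print(r.sense()['time_s'])
E
```

```text
red [462.8 276.1 247.8 132.6 -84.9] z [0.0125 0.0154] err mm [ 18.1 -90.6]
fan [381.6 110.2  55.   48.1  88.8] z [0.5646 0.5664] err mm [ -48.  -182.9]
blue [ 451.2 -285.6  131.2   32.8   -7.5] z [0.0119 0.014 ] err mm [-0.8  3.8]
green 0
30.6
```

View pics/t6.png

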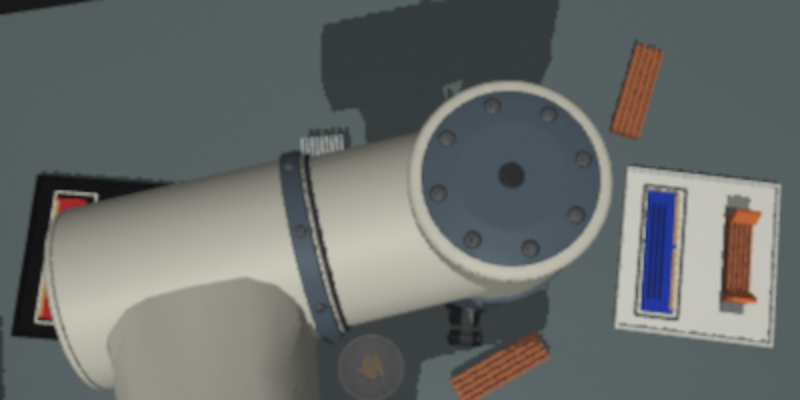

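Blue is within 4 mm and the drive is in its clip at crop (740,258). The elbow still hides the black tray, so I swing back towards the start.

```bash
python3 -c "
from h import *
go(.24,-.49,.22,113)"
```

```text
shift [ 7.326  2.255 -0.92 ] turn [ 0.    -0.     6.183] q6 -3 | now [ 0.4143 -0.0644  0.1648] psi 174.8 F [-0.6 -0.9  0.3] w 0.072 gf 0.0 t 30.6
```

Call:
{"name": "drive_tool", "arguments": {"motion": [72,0.7,0.2,-0.3,0,0,0.6,72,1.5,0.45,-0.6,0,0,1.2,72,2.3,0.7,-0.9,0,0,1.8,72,3.1,0.95,-0.9,0,0,2.6,72,3.9,1.2,-0.9,0,0,3.4,72,4.7,1.45,-0.9,0,0,4.2,72,5.5,1.7,-0.9,0,0,5,72,6.3,1.95,-0.9,0,0,5.6,72,7.1,2.2,-0.9,0,0,6.1,72,7.32,2.25,-0.9,0,0,6.18]}}

```text
time_s: 31.85
position: [0.2387, -0.4917, 0.218]
ee_rot: [-0.0, -0.197, 0.98, 0.001]
force: [0.0, 0.4, -0.3]
grip_width: 0.0721
grip_force: 0.0
```

```bash
python3 - <<'E'
from h import *
for n,B in(("top",dict(red=(60,178,100,262),fan=(97,195,145,245),blue=(362,175,402,256),green=(252,200,322,234))),("side",dict(red=(140,315,255,384),fan=(190,280,260,350)))):
    p,d=r.camera(n);hsv=cv2.cvtColor(p,cv2.COLOR_RGB2HSV);h,s,v=[hsv[...,i] for i in range(3)];sat=(s>110)&(v>50)
    for nm,(x0,y0,x1,y1) in B.items():
        ref,yaw,zm,zM,m=dict(red=([.453,.368],-5.2,.006,.03,sat&((h<30)|(h>175))),fan=([.446,.288],-5.2,.02,.05,v>60),blue=([.4515,-.2895],-7.8,.006,.03,sat),green=([.450,-.0805],0,.004,.03,sat))[nm]
        w=np.zeros(d.shape,bool);w[y0:y1,x0:x1]=1
        P=deproj(n,d,w&m);P=P[(P[:,2]>zm)&(P[:,2]<zM)]
        if len(P)<20: print(nm,len(P));continue
        R=rect(P);c=np.radians(yaw);e=R[:2]/1000-ref
        print(n,nm,R,'z',np.percentile(P[:,2],[50,90]).round(4),'err mm',((np.array([[np.cos(c),np.sin(c)],[-np.sin(c),np.cos(c)]])@e)*1000).round(1))
    if n=="top": cv2.imwrite("pics/t7.png",cv2.resize(cv2.cvtColor(p,cv2.COLOR_RGB2BGR)[90:290,50:450],None,fx=2,fy=2))
print(r.sense()['time_s'],r.sense()['position'])
E
```

```text
top red [451.9 367.7 134.9  34.9  -5. ] z [0.0122 0.0145] err mm [-1.1 -0.4]
top fan [446.9 287.3  61.9  60.4  85. ] z [0.0268 0.0302] err mm [ 1.  -0.6]
top blue [ 451.  -285.4  130.9   32.4   -7. ] z [0.0118 0.0139] err mm [-1.1  4. ]
top green [450.2 -80.5 130.6  32.2 -82.5] z [0.008  0.0102] err mm [0.2 0. ]
side red [452.  368.6 133.9  35.7  -4.9] z [0.0104 0.0124] err mm [-1.1  0.5]
side fan [446.6 289.   61.9  61.5  -5.5] z [0.0256 0.0283] err mm [0.5 1.1]
31.95 [ 0.2395472  -0.49057905  0.21812635]
```

View pics/t7.png

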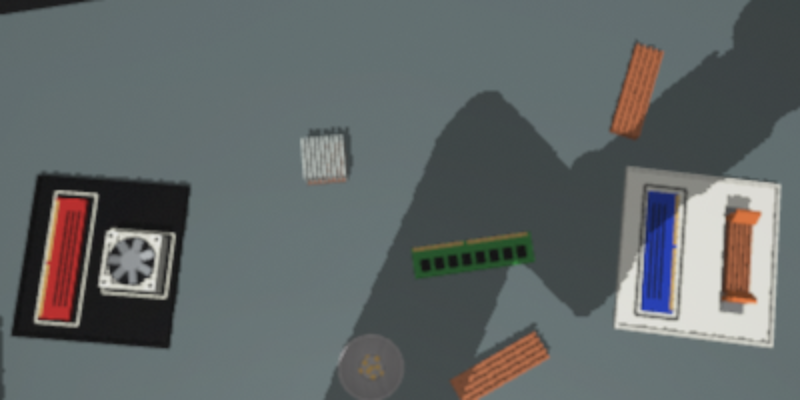

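Red is at crop (67,258), the fan at (133,262), blue at (659,252) and the drive at (740,258). All are well centred, and the green module and the cooler have not moved. I hand it in.

```bash
python3 -c "
from station import r
print(r.job_done())"
```

```text
the job is handed in; nothing more can be done
None
```

Both kits are made up and handed in at about 32 s: red, fan and blue measured within about 4 mm of their outline centres, the drive is snapped home in the clip, and the green module and cooler are where they started; the hand-in returned no verdict.

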